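# Lengthen the jar feed chute and send a jar down to the stop

## Robot

A 7-joint arm with a two-finger parallel gripper is mounted at the origin on a cart in front of the work surface, level with it; the furniture and walls round the work are solid. World frame = base frame: x ahead of the robot, y to its left, z up, the work surface at z = 0. Lengths are in m, angles in rad, forces in N, time in s.
With the tool pointing down it reaches from about 0.425 to 1.025 m from the base axis. Payload 9.4 kg.
Tool frame: the origin (TCP) lies between the finger pads; the fingertips stand r.tip_reach ahead of it and the grasp point (between the pads) lies 3 mm ahead of it (r.tip_reach is the distance from the TCP to the fingertips, in m); x points along the fingers, z is the direction in which the jaws open and shut, and the axes are right-handed (so a half turn about x gives the same grasp; the last joint's range is limited). The gripper opens to 93 mm and grips with 3 to 60 N. Pads are 15 mm wide; open, the fingers measure 128 mm over their backs; the gripper's body (75 mm by 188 mm) begins 65 mm behind the grasp point.
Start: joints at [1.261, 0.599, -0.003, 1.599, 0.002, 0.943, -0.08], TCP at [0.167, -0.705, 0.241] pointing down, gripper open.
Joint ranges: [-2.57, 2.57], [-0.35, 1.97], [-1.29, 1.29], [0.11, 2.56], [-1.05, 4.19], [0.11, 1.86], [-2.63, 2.63]. Speed limits (rad/s): [2.22, 2.22, 3.01, 3.01, 3.14, 3.14, 3.14].

## Interface

Orientations are given as a rotation vector (axis times angle).
In Python, from rig import r gives the robot as it stands. Calls block until the motion is done:
- r.move_to(position, orientation): joint-space move of the TCP to a pose.
- r.servo_line(position, velocity=0.15, frame=None, force_limit=None): straight line of the TCP; frame=None keeps the orientation; velocity is the mean speed in m/s. With force_limit (N) it stops when the force on the tool has changed by that much, and returns True; else False.
- r.set_joints(angles): joint-space move.
- r.move_gripper(opening, effort=None): finger opening in m; effort is the grip in N (None keeps the last); returns when the fingers have stopped.
- r.dwell(seconds).
- r.ik(position, orientation): joint angles nearest the present ones, or None.
- r.get_obs(): the state.
- r.grab_frame(name): name is "side" or "top" or "wrist"; returns a dict with "img" (384x512x3 uint8, red, green, blue), "range_z" (384x512 float32, m along the optical axis (not along the pixel's ray), 0 where there is no reading), "K" (3x3 intrinsics, pixels), "R" (3x3) and "t" (3): a world point X has camera coordinates R X + t. Camera axes: x right, y down, z forward; pixel columns grow to the right and rows downward; lengths in m; the calibration is good to about 2 mm. The wrist camera is an equidistant fisheye: a pixel r from the principal point sees the ray r / f radians off the axis. A picture is of the moment at which its call begins.
A pose or a line that the arm cannot do raises r.MotionError and nothing moves.
- r.finish_job(): hands the job in, once; it reports no verdict.
The state is a dict: "time_s": time; "joint_pos": joint angles; "joint_velocities": joint speeds; "joint_torque": joint torques, N m; "tool_pos": TCP position; "tool_rot": TCP orientation; "contact_force": force on the tool from outside, world axes, zero at the start; "wrist_torque": the same for the moment, N m; "gripper_width": finger opening in m.
Only numpy, scipy, OpenCV 4.12 (cv2) and the standard library are available. Lean on these libraries where they do the work, as an engineer would, in place of code of your own. Each camera call takes 0.05 s, during which the arm holds its last target. There are 200 camera calls.

## Task

The jar feed chute beside the capping press lacks its upper section, which lies on the bench. Squeeze the section's two spring buttons flush, slide its nose down into the chute's open upper end and push it home until both buttons have sprung out through the windows in the chute's sides. Then stand the small white jar on the part of the upper section that sticks out and let it slide down to rest against the stop; do not lay the jar on its side, and leave the beaker and the mortar where they stand.

Things in the scene. Friction and masses are not known exactly. Their poses are not given: they have to be found in the camera images.
- chute: Fixed lower section of the chute: steel channel sloping at 24 deg on an aluminium base plate 170 x 100 mm. Origin on the bench under it; x level, towards the open upper end; y left, z up. Lane direction up the slope (cos 24, 0, sin 24), lane normal (-sin 24, 0, cos 24) in this frame. Outside 68 mm wide; inside 64 wide, 31.5 high under two inturned lips (2.5 mm thick), open in the middle.
- chute_mouth (a point): Middle of the inner floor's edge at the open upper end (mouth). The upper section's underside slides on this floor, 100 mm deep, until its nose meets two white guides; a tongue 32 mm wide carries the floor on for 48 mm outside the mouth. The mouth is square-edged without lead-in: a button that is not squeezed in butts against it.
- chute_bay (a point): Point in the bay at the bottom of the chute (white floor, 55 mm wide between guides 20 mm high, 52 mm long) where the middle of the jar's foot rests when it stands against the stop plate, which is 56 mm high and square to the lane.
- window_l (a point): Where the middle of button_l's outer face belongs: in the window of the lower section's left (+y) wall, 1 mm outside that wall, 30 mm down the lane from the mouth, 15 mm above the inner floor. The window is 35 mm long, 18 mm high.
- window_r (a point): The same for button_r, in the right (-y) wall.
- upper: Loose upper section, 0.22 kg, lying on its underside: aluminium channel open at the top, 180 mm long, 62 wide over the walls, 57 inside, 30 high, white floor 3 mm above the underside. Origin: middle of the underside; z up out of it, y left. Nose (goes in first, bent in 1 mm a side) at x = -90 mm, plain tail at +90. Home: origin 10 mm down the lane from chute_mouth, x pointing up the slope.
- button_l (a joint): Spring button in the upper section's left (+y) wall: dark block 32 mm long (along x), 14 high, centred at x = -20 mm, 15 mm above the underside. 0 = out, 4 mm proud of the wall (70 mm over both buttons); 0.004 m = flush. Spring 1.8 N out, 5.4 N flush: a pinch of 20 to 40 N on both presses them flush and carries the section.
- button_r (a joint): The same button in the right (-y) wall. Pinched on the tail half of the buttons, the fingers stay clear while the nose half goes under the chute's walls; these then keep the buttons in (at 0.003) until they spring out to 0 in the windows. Pushing on takes about 5 N.
- button_l_face (a point): Middle of the outer face of button_l (moves with the button).
- button_r_face (a point): Middle of the outer face of button_r (moves with the button).
- jar: Small plain white plastic jar with a white ribbed lid, closed, 52 mm in diameter, 82 mm high, 0.12 kg, upright on the bench (not the big one at the back). Origin: middle of its foot, z along the jar. Let go square to the lane, it slides by itself on both white floors. The upper section's walls stand 27 mm above its floor and, at home, its tail end up to 160 mm above the bench: stay clear of them.
- beaker: Glass beaker, 55 mm in diameter, 62 mm high, loose; a bystander. Origin: middle of its foot.
- mortar: White porcelain mortar, 71 mm in diameter, 54 mm high, loose; a bystander. Origin: middle of its foot.

How it is judged:
On the way, in this order (a step that is already met when the one before it is completed fails the run):
1. the upper section is home in the chute and both spring buttons have popped out through the windows (distance between button_l_face and window_l below 0.004 m and distance between button_r_face and window_r below 0.004 m and value of joint each of button_l, button_r below 0.0015 m), for 0.2 s.
2. the jar stands on the part of the upper section that ss out of the chute (all of step 1 and x of jar in the frame of upper between 0.005 and 0.09 m and y of jar in the frame of upper between -0.015 and 0.015 m and z of jar in the frame of upper between -0.005 and 0.015 m and angle between jar's own z axis and vertical below 0.9 rad), for 0.05 s.
At the end, for the whole second after the job is handed in: Upper section home, each button's face within 4 mm of its window point and the button out to within 1.5 mm; jar at rest on its foot against the stop, foot within 10 mm of the bay point, axis under 0.6 rad from vertical; upper section at rest (all of step 1 and distance between jar and chute_bay below 0.01 m and angle between jar's own z axis and vertical below 0.6 rad and linear speed of each of jar, upper below 0.02 m/s); the robot touches nothing.
It fails at once if the jar is tipped onto its side (angle between jar's own z axis and vertical above 1.2 rad).
It fails at once if the beaker is disturbed (distance of beaker from where it was at the start of the episode above 0.03 m or angle between beaker's own z axis and vertical above 0.5 rad).
It fails at once if the mortar is disturbed (distance of mortar from where it was at the start of the episode above 0.03 m or angle between mortar's own z axis and vertical above 0.5 rad).
It also fails if it takes over 64 s, if anything falls off the work surface, if the arm or the gripper's body presses on something with over 40 N, if the wrist force passes 120 N, or if a joint passes its speed limit or range.

## Working session

There is one attempt and no reset: what is moved stays moved. The work goes in short steps, each a Python script; the robot and the scene stay as the last script left them, time stands still between calls to the robot, and variables do not carry over. Pictures are saved under pics/ and viewed, about 8 in all and at most 12, crops included, and the job is handed in when it is done.

```bash
ls; mkdir -p pics
python3 - <<'E'
from rig import r
import cv2, numpy as np
for n in ("top","side"):
    f=r.grab_frame(n); np.savez(f"pics/{n}0.npz",**f)
    cv2.imwrite(f"pics/{n}0.png",f["img"][:,:,::-1])
    C=-f["R"].T@f["t"]; print(n,f["K"].round(1).tolist(),C.round(3),f["R"].round(3).tolist())
    print((f["range_z"]>0).mean())
o=r.get_obs(); print(o["tool_pos"],o["tool_rot"],o["time_s"],r.tip_reach)
E
```

```text
pics
top [[459.0, 0.0, 260.7], [0.0, 459.0, 184.1], [0.0, 0.0, 1.0]] [0.433 0.026 1.339] [[-0.015, -1.0, -0.004], [-0.996, 0.016, -0.084], [0.084, 0.003, -0.996]]
0.9957275390625
side [[397.0, 0.0, 259.8], [0.0, 397.0, 192.8], [0.0, 0.0, 1.0]] [ 0.283 -0.863  0.471] [[0.958, -0.287, -0.003], [-0.107, -0.347, -0.932], [0.266, 0.893, -0.364]]
0.99603271484375
[ 0.16718259 -0.70503307  0.23987874] [ 1.03676346  1.31159018 -1.0354729 ] 0.1 0.022
```

View pics/top0.png

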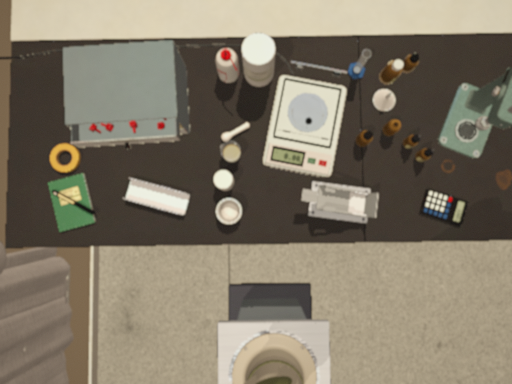

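View pics/side0.png

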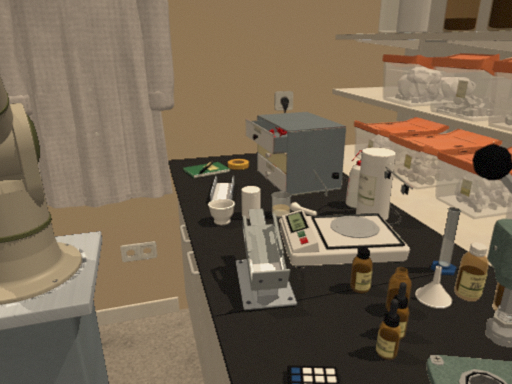

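The top view shows the upper section at about (156,197), the jar at (223,180), the chute at (340,203) with its tongue to the left at (305,197), the beaker at (231,150) and the mortar at (229,211). Next I'll zoom in and get heights from the depth image.

```bash
cat > h.py <<'E'
import numpy as np, cv2
from scipy.spatial.transform import Rotation as Ro
def cloud(f):
    v,u=np.mgrid[:384,:512]; z=f["range_z"]; K=f["K"]
    c=np.stack([(u-K[0,2])/K[0,0]*z,(v-K[1,2])/K[1,1]*z,z],-1)
    return (c-f["t"])@f["R"]
def pix(f,P):
    c=f["R"]@np.asarray(P)+f["t"]; return (f["K"]@(c/c[2]))[:2]
def rect(p): # min area rect of xy points, in m
    (c,s,a)=cv2.minAreaRect((p*1000).astype(np.float32)); return np.array(c)/1000,np.array(s),a
E
python3 - <<'E'
from h import *
f=np.load("pics/top0.npz"); P=cloud(f); v,u=np.mgrid[:384,:512]
bench=P[(u>100)&(u<200)&(v>222)&(v<238)]; print("bench z",np.median(bench[:,2]))
def box(a,b,c,d,z0,z1): 
    m=(u>a)&(u<b)&(v>c)&(v<d)&(P[...,2]>z0)&(P[...,2]<z1); return P[m]
for n,b in dict(upper=(115,198,168,225,.012,.05),jar=(208,238,165,195,.07,.1),mortar=(210,248,196,228,.035,.07),beaker=(217,246,138,166,.03,.08),chute=(295,385,175,228,.004,.03),chutehi=(295,385,175,228,.03,.2)).items():
    p=box(*b); print(n,len(p),*[np.round(x,3) for x in rect(p[:,:2])],p[:,2].min().round(3),p[:,2].max().round(3),np.median(p[:,2]).round(3))
img=cv2.cvtColor(f["img"],cv2.COLOR_RGB2BGR)
a=cv2.resize(img[170:225,110:200],None,fx=8,fy=8,interpolation=cv2.INTER_CUBIC)[:300]
a=cv2.resize(img[172:222,112:200],(792,450)[::1],interpolation=cv2.INTER_CUBIC)[:, :]
b=cv2.resize(img[175:228,298:386],(792,477),interpolation=cv2.INTER_CUBIC)
o=np.vstack([cv2.resize(a,(500,284)),cv2.resize(b,(500,301))]); cv2.imwrite("pics/zoom.png",o)
# height profile along chute lane
p=box(295,385,175,228,.02,.25)
np.set_printoptions(suppress=True,precision=3)
for c in range(300,382,4): print(c,P[186:224:4,c,2].round(3))
E
```

```text
bench z -6.734728952621731e-05
upper 176 [0.513 0.331] [179.471  69.793] 71.967 0.013 0.037 0.029
jar 277 [0.552 0.134] [49.249 49.184] 88.466 0.071 0.089 0.082
mortar 231 [0.467 0.123] [67.572 67.342] 89.365 0.035 0.061 0.051
beaker 120 [0.636 0.115] [53.826 54.27 ] 20.659 0.03 0.066 0.058
chute 714 [ 0.491 -0.2  ] [257.038 148.288] 89.1 0.004 0.029 0.009
chutehi 1733 [ 0.507 -0.185] [209.609 102.207] 81.461 0.032 0.134 0.074
300 [ 0.002  0.002  0.005  0.001  0.003 -0.002  0.001 -0.     0.002  0.006]
304 [-0.001  0.115  0.107  0.113  0.001 -0.     0.001  0.002  0.002 -0.001]
308 [-0.002  0.11   0.107  0.105  0.003  0.001 -0.004  0.015 -0.005  0.001]
312 [ 0.011  0.009  0.104  0.101  0.101  0.008  0.013  0.009 -0.001  0.003]
316 [ 0.009  0.012  0.102  0.097  0.101  0.098  0.01   0.008 -0.005 -0.003]
320 [ 0.097  0.09   0.095  0.093  0.094  0.093  0.109  0.009 -0.     0.001]
324 [ 0.105  0.091  0.091  0.088  0.09   0.09   0.127  0.011 -0.002 -0.001]
328 [ 0.127  0.084  0.085  0.081  0.085  0.088  0.125  0.009  0.014 -0.002]
332 [0.12  0.08  0.079 0.076 0.078 0.076 0.121 0.011 0.006 0.
[... 166 characters left out ...]
0.061 0.064 0.059 0.01  0.012 0.005]
348 [0.    0.101 0.061 0.055 0.06  0.053 0.058 0.092 0.008 0.001]
352 [-0.008  0.091  0.055  0.058  0.056  0.054  0.051  0.087  0.013 -0.   ]
356 [-0.002  0.01   0.052  0.052  0.05   0.048  0.042  0.069  0.009 -0.003]
360 [0.001 0.008 0.055 0.043 0.048 0.043 0.041 0.063 0.009 0.007]
364 [-0.005  0.009  0.06   0.04   0.038  0.035  0.037  0.042  0.011  0.01 ]
368 [-0.001  0.011  0.055  0.053  0.057  0.056  0.059  0.062  0.002 -0.003]
372 [-0.004  0.005  0.067  0.067  0.07   0.07   0.074  0.073  0.002  0.   ]
376 [-0.002 -0.008  0.082  0.083  0.088  0.088  0.082  0.002 -0.002  0.001]
380 [-0.002 -0.004 -0.005 -0.     0.003  0.    -0.    -0.002 -0.002 -0.001]
```

View pics/zoom.png

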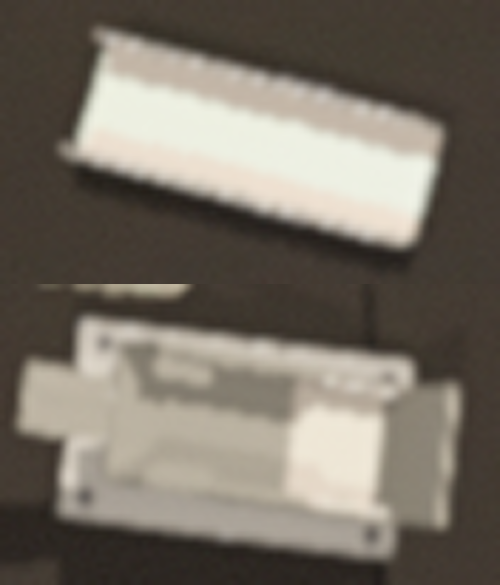

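Zoom: the upper section's right end, at crop (440,120)/(410,245), has bent-in corners, so that end is the nose and faces the chute. The chute runs up to the left, with the mouth near crop x=110 and the white bay at (335,445). Next I'll take closer looks with the wrist camera.

```bash
cat >> h.py <<'E'
def orient(xdir, slope=0.0, flip=1):
    """tool frame for a body with x axis at yaw xdir (rad), raised by slope; returns (rotvec, X, Y, N)"""
    X=np.array([np.cos(xdir)*np.cos(slope),np.sin(xdir)*np.cos(slope),np.sin(slope)])
    Y=np.array([-np.sin(xdir),np.cos(xdir),0]); N=np.cross(X,Y)
    tx=-N; tz=flip*Y; ty=np.cross(tz,tx)
    return Ro.from_matrix(np.c_[tx,ty,tz]).as_rotvec(),X,Y,N
def wcloud(f):
    v,u=np.mgrid[:384,:512].astype(float); K=f["K"]; z=f["range_z"]
    return (wray(f,u,v)*z[...,None]-f["t"])@f["R"]
def wray(f,u,v):  # camera rays with unit z
    K=f["K"]; a=(np.asarray(u)-K[0,2])/K[0,0]; b=(np.asarray(v)-K[1,2])/K[1,1]; th=np.hypot(a,b)+1e-9
    return np.stack([a/th*np.tan(th),b/th*np.tan(th),np.ones_like(th)],-1)
def onplane(f,u,v,z0):
    d=wray(f,u,v)@f["R"]; C=-f["R"].T@f["t"]; return C+d*((z0-C[2])/d[...,2])[...,None]
def wpix(f,P):
    c=np.atleast_2d(P)@f["R"].T+f["t"]; n=np.hypot(c[:,0],c[:,1])+1e-12; th=np.arctan2(n,c[:,2])
    return f["K"][:2,2]+np.stack([f["K"][0,0]*th*c[:,0]/n,f["K"][1,1]*th*c[:,1]/n],-1)
E
python3 - <<'E'
from h import *; from rig import r
np.set_printoptions(suppress=True,precision=3)
for fl in (1,-1):
    for yaw,p in ((1.44,(.507,-.185,.3)),(1.3,(.513,.331,.05))):
        print(fl,r.ik(p,orient(yaw,0,fl)[0]))
E
```

```text
1 [-0.499  0.507  1.126  1.995 -0.553  0.988 -2.373]
1 [-0.011  1.004 -1.108  1.956  1.13   0.988  1.174]
-1 [ 0.591  0.341 -0.459  1.935  0.189  0.908 -0.092]
-1 [-0.561  0.722 -0.158  1.992  0.244  0.446 -1.172]
```

Run:
```python
from h import *; from rig import r
np.set_printoptions(suppress=True,precision=3)
def g(n):
    f=r.grab_frame("wrist"); np.savez(f"pics/{n}.npz",**f); cv2.imwrite(f"pics/{n}.png",f["img"][:,:,::-1]); return f
r.move_to((.507,-.15,.32),orient(1.44,0,-1)[0]); f=g("w_chute")
print(f["K"],-f["R"].T@f["t"],f["R"],(f["range_z"]>0).mean())
r.move_to((.513,.331,.25),orient(1.3,0,-1)[0]); f=g("w_upper"); print(-f["R"].T@f["t"])
print(r.get_obs()["time_s"])
a=cv2.imread("pics/w_chute.png"); b=cv2.imread("pics/w_upper.png")
cv2.imwrite("pics/both.png",np.vstack([a,b])[:,:].copy() if 0 else cv2.resize(np.hstack([a,b]),(800,300)))
```

```text
[[297.319   0.    253.035]
 [  0.    297.319 187.457]
 [  0.      0.      1.   ]] [ 0.518 -0.072  0.464] [[ 0.991 -0.133 -0.001]
 [-0.127 -0.949  0.288]
 [-0.039 -0.285 -0.958]] 0.996063232421875
[0.536 0.406 0.395]
4.3
```

View pics/both.png

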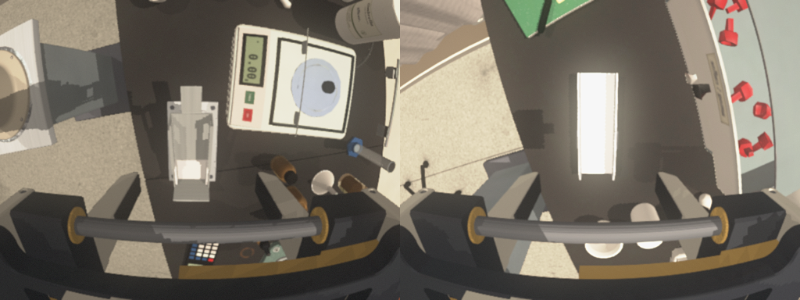

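The left panel shows the chute at about (190,150), with its tongue up at (190,95) and the bay at (190,170). The right panel shows the upper section at (597,125), tail up and nose down. I'll enlarge both.

Run:
```python
from h import *
a=cv2.imread("pics/w_chute.png")[100:265,195:295]; b=cv2.imread("pics/w_upper.png")[85:235,205:305]
a=cv2.resize(a,None,fx=3.6,fy=3.6,interpolation=cv2.INTER_CUBIC); b=cv2.resize(b,None,fx=3.6,fy=3.6,interpolation=cv2.INTER_CUBIC)
b=cv2.copyMakeBorder(b,0,a.shape[0]-b.shape[0],0,0,cv2.BORDER_CONSTANT)
cv2.imwrite("pics/crop2.png",np.hstack([a,b]))
```

```text
(no output)
```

View pics/crop2.png

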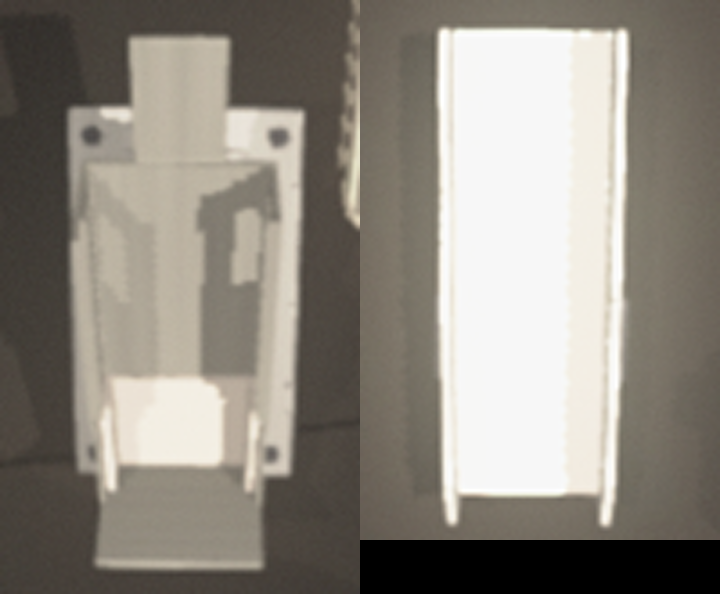

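```bash
cat > m.py <<'E'
from h import *
np.set_printoptions(suppress=True,precision=3,linewidth=160)
f=np.load("pics/w_upper.npz"); g=cv2.cvtColor(f["img"],cv2.COLOR_RGB2GRAY)
m=np.uint8(g>165)*255; m[235:]=0; m[:80]=0; m[:,:205]=0; m[:,305:]=0
c=max(cv2.findContours(m,0,cv2.CHAIN_APPROX_NONE)[0],key=cv2.contourArea)[:,0,:].astype(float)
p=onplane(f,c[:,0],c[:,1],.03)[:,:2]
ctr,s,a=rect(p); print("upper rect at z=.03",ctr,s,a)
th=np.deg2rad(a if s[0]>s[1] else a+90); th=th%np.pi
X=np.array([np.cos(th),np.sin(th)]);Y=np.array([-X[1],X[0]])
q=(p-ctr)@np.c_[X,Y]*1000
for lo in range(-90,90,12):
    k=(q[:,0]>=lo)&(q[:,0]<lo+12); l=q[k&(q[:,1]>15),1]; rr=q[k&(q[:,1]<-15),1]
    print(lo+6, np.median(l) if len(l) else None, np.median(rr) if len(rr) else None)
print("th",th)
P=wcloud(f); Q=(P[...,:2]-ctr)@np.c_[X,Y]*1000
for sg in (1,-1):
    for lo in range(-90,90,15):
        k=(Q[...,0]>lo)&(Q[...,0]<lo+15)&(sg*Q[...,1]>32.5)&(sg*Q[...,1]<34.5)&(abs(P[...,2])<.1)
        print(sg,lo+7,k.sum(),np.median(P[k][:,2]) if k.sum() else None, np.median(g[k]) if k.sum() else None)
E
python3 m.py
```

```text
upper rect at z=.03 [0.513 0.33 ] [179.24   65.808] 74.35408020019531
-84 29.06838938013201 -28.308734829683715
-72 29.2441805034409 -30.385592682960134
-60 31.5767703637807 -31.432851245091683
-48 31.291498435630928 -31.2389720266664
-36 32.236324642707956 -31.070836970586353
-24 31.935558725796426 -31.950758055487174
-12 31.77950938478452 -31.773588517654716
0 31.40905877642749 -31.474856395720042
12 31.169268428859638 -32.47305257275636
24 30.954351185865473 -32.25810695576838
36 30.76358303317635 -32.06639485636155
48 30.587958657315195 -31.888803984375233
60 30.47276639428644 -31.742476117370764
72 31.544120505777883 -31.64210849507728
84 28.358771705686543 -29.040267553613905
th 1.2977235117853327
1 -83 6 0.00142436692710772 232.5
1 -68 10 0.0002516481831874027 235.0
1 -53 4 4.583961414124859e-06 236.0
1 -38 7 0.022430646979276058 185.0
1 -23 17 0.02257752977091319 153.0
1 -8 15 0.020960665732167996 168.0
1 7 11 0.00014071498709581438 234.0
1 22 11 1.214958282068666e-05 225.0
1 37 2 0.001008235870046939 210.5
1 52 9 0.0005457113451548268 150.0
1 67 11 -4.849626555876916e-06 176.0
1 82 12 0.00027572786668318726 162.5
-1 -83 18 0.0007304540674921361 212.5
-1 -68 13 0.0004406596807623435 173.0
-1 -53 11 0.0005468997613852415 225.0
-1 -38 5 0.021777687131549057 193.0
-1 -23 14 0.02202320235612553 160.0
-1 -8 14 0.01991986758768837 179.0
-1 7 11 0.0005508186508025091 244.0
-1 22 6 0.0002030853669374826 241.0
-1 37 5 0.0012165715597231546 228.0
-1 52 12 0.0001253041280496972 221.5
-1 67 0 None None
-1 82 0 None None
```

```bash
cat > c.py <<'E'
from h import *
np.set_printoptions(suppress=True,precision=4,linewidth=160)
f=np.load("pics/w_chute.npz"); g=cv2.GaussianBlur(cv2.cvtColor(f["img"],cv2.COLOR_RGB2GRAY),(3,3),0).astype(float)
P=wcloud(f); C=-f["R"].T@f["t"]
def peak(d,o):
    i=int(np.argmax(d)); 
    if 0<i<len(d)-1: i+=0.5*(d[i-1]-d[i+1])/(d[i-1]-2*d[i]+d[i+1])
    return i+o
# tongue edges: columns per row, rows 114..127 ; tip edge row per column
rows=np.arange(114,127); L=[];R=[]
for v in rows:
    d=np.gradient(g[v]); L.append(peak(d[224:240],224)); R.append(peak(-d[250:266],250))
cols=np.arange(235,256); T=[peak(np.gradient(g[:,c])[103:118],103) for c in cols]
print("L",np.round(L,1),"R",np.round(R,1),"T",np.round(T,1))
s=np.deg2rad(24)
def sub(pxs,n,d):
    ray=wray(f,pxs[:,0],pxs[:,1])@f["R"]; return C+ray*((d-C@n)/(ray@n))[:,None]
# depth: floor plane, free slope
fl=P[112:200,239:252].reshape(-1,3); fl=fl[(fl[:,2]>.03)&(fl[:,2]<.13)]
A=np.c_[fl[:,:2],np.ones(len(fl))]
for _ in range(4):
    k=np.linalg.lstsq(A,fl[:,2],rcond=None)[0]; e=fl[:,2]-A@k; ok=abs(e)<2.5*e.std(); A,fl=A[ok],fl[ok]
print("floor grad",k,"slope deg",np.rad2deg(np.arctan(np.hypot(*k[:2]))),"yaw",np.arctan2(k[1],k[0]),len(fl),e.std())
yaw=1.44
for _ in range(5):
    _,X,Y,N=orient(yaw,s); d=np.median(fl@N)
    l=sub(np.c_[L,rows],N,d); rr=sub(np.c_[R,rows],N,d)
    mid=(l+rr)/2; dirs=[np.polyfit(q@np.array([np.cos(yaw),np.sin(yaw),0]),q@Y,1)[0] for q in (l,rr)]
    w=np.median((l-rr)@Y); yaw+=np.mean(dirs)
t=sub(np.c_[cols,T],N,d)
print("tongue yaw",yaw,dirs,"width",w,"tip along X",np.median(t@X),"tip edge yaw",yaw+0)
print("tip-edge skew",np.polyfit(t@Y,t@X,1)[0])
m=X*(np.median(t@X)-.048)+Y*np.median(mid@Y)+N*d
print("mouth est",m)
# base plate
k=(P[...,2]>.004)&(P[...,2]<.014); k[:100]=0;k[265:]=0;k[:,:205]=0;k[:,:]&=(np.arange(512)<290)
b=cv2.morphologyEx(np.uint8(g>110)*255,cv2.MORPH_OPEN,np.ones((3,3)))
print("plate",rect(P[k][:,:2]),k.sum(),np.median(P[k][:,2]))
rows=np.arange(140,222,2)
L=np.array([peak(np.gradient(g[v])[208:222],208) for v in rows]); R=np.array([peak(-np.gradient(g[v])[272:284],272) for v in rows])
for nme,E in(("L",L),("R",R)):
    q=onplane(f,E,rows.astype(float),.009)[:,:2]; v=cv2.fitLine(q.astype(np.float32),cv2.DIST_HUBER,0,1e-4,1e-4).ravel()
    print(nme,"plate yaw",np.arctan2(v[1],v[0])%np.pi,"offset from mouth in Y mm",1000*((v[2:]-m[:2])@Y[:2]))
# wall outer sides at mouth, stop plate edges: mid checks
for z in (0.0,0.0315):
    pts=[m+X*.048+Y*.016,m+X*.048-Y*.016,m+Y*.034+N*z,m-Y*.034+N*z,m-X*.1+N*z]; print(wpix(f,pts))
E
python3 c.py
```

```text
L [230.4 230.4 230.4 230.4 230.6 230.7 230.8 230.9 230.9 230.9 230.9 231.  231. ] R [258.2 258.2 258.2 258.1 258.  258.  257.9 257.9 257.9 257.9 257.9 257.8 257.9] T [109.7 109.7 109.7 109.7 109.7 109.7 109.7 109.7 109.7 109.7 109.7 109.7 109.7 109.6 109.6 109.5 109.6 109.7 109.8 109.8 109.8]
floor grad [0.0634 0.4386 0.1217] slope deg 23.902938381485324 yaw 1.4273076305739198 1115 0.000705759040841047
tongue yaw 1.4341292055208283 [np.float64(0.019021823545333598), np.float64(-0.019021823545315845)] width 0.03198321594200469 tip along X 0.03751925063448974 tip edge yaw 1.4341292055208283
tip-edge skew 0.002454170032385034
mouth est [ 0.5002 -0.1248  0.0988]
plate (array([ 0.4884, -0.1989]), array([170.1139,  99.4557]), 81.55426788330078) 1228 0.010574917084532051
L plate yaw 1.4252515 offset from mouth in Y mm 51.04161577253192
R plate yaw 1.4273151 offset from mouth in Y mm -49.117060666141754
[[230.3181 109.7405]
 [258.0764 109.6991]
 [217.4075 144.6193]
 [272.1155 144.6775]
 [245.7093 203.0416]]
[[230.3181 109.7405]
 [258.0764 109.6991]
 [214.7312 159.2017]
 [273.4596 159.3106]
 [245.2467 218.8598]]
```

```bash
cat >> h.py <<'E'
S=np.deg2rad(24); YAW=1.427; M=np.array([.4999,-.1248,.0988])
OR,LX,LY,LN=orient(YAW,S,-1)
E
python3 - <<'E'
from h import *; from rig import r
np.set_printoptions(suppress=True,precision=3)
for a in (.16,.1,.02): print(r.ik(M+LX*(a-.012)+LN*.03,OR))
rv,X,Y,N=orient(1.290,0,-1)
p=np.array([.513,.330,0])-.012*X
r.move_gripper(.093,35)
r.move_to(p+[0,0,.09],rv)
r.servo_line(p+[0,0,.025],velocity=.08,force_limit=15)
print(r.get_obs()["tool_pos"],p)
r.move_gripper(0.05,35); print("w",r.get_obs()["gripper_width"])
print(r.servo_line(p+[0,0,.12],velocity=.12))
f=r.grab_frame("wrist"); np.savez("pics/w_held.npz",**f); cv2.imwrite("pics/held.png",cv2.resize(f["img"][100:384,120:400,::-1],None,fx=2,fy=2))
o=r.get_obs(); print("w",o["gripper_width"],o["contact_force"],o["time_s"],o["tool_pos"])
E
```

```text
[ 0.823  0.662 -1.009  2.111  0.258  0.563 -0.407]
[ 0.91   0.713 -0.997  2.11   0.306  0.574 -0.341]
[ 1.019  0.785 -0.977  2.086  0.371  0.606 -0.255]
[0.51  0.319 0.025] [0.51  0.318 0.   ]
w 0.06205309759601132
False
w 0.061651527519554966 [-0.143  0.023 -3.086] 7.7583 [0.509 0.318 0.119]
```

View pics/held.png

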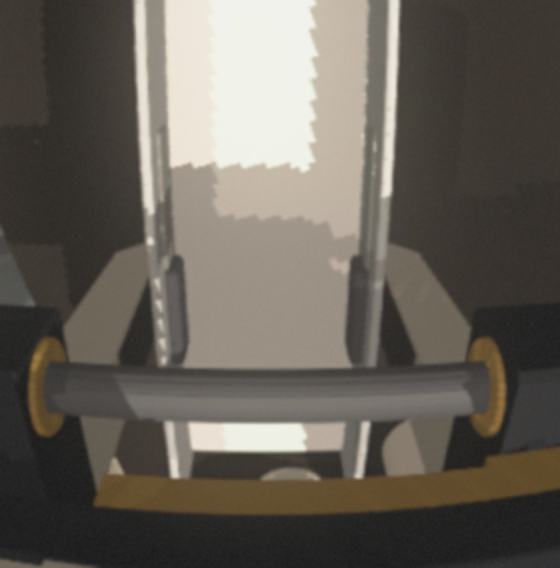

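Held: the section is centred between the fingers and both buttons are pressed in (dark blocks at crop rows 255–360). I'll measure its offset in the tool frame to cancel the camera bias.

Run:
```python
from h import *; from rig import r
np.set_printoptions(suppress=True,precision=4,linewidth=150)
f=np.load("pics/w_held.npz"); o=r.get_obs(); t=np.array(o["tool_pos"]); Rt=Ro.from_rotvec(o["tool_rot"]).as_matrix()
g=cv2.GaussianBlur(cv2.cvtColor(f["img"],cv2.COLOR_RGB2GRAY),(3,3),0).astype(float)
rv,X,Y,N=orient(1.290,0,-1)
print("axes dev",Ro.from_matrix(Ro.from_rotvec(rv).as_matrix().T@Rt).magnitude())
P=wcloud(f); q=(P-t)@np.c_[X,Y,N]   # section axes about TCP
fl=(abs(q[...,1])<.02)&(abs(q[...,2]+.022)<.006)&(q[...,0]>-.02)&(q[...,0]<.2)
a=q[fl]; print("floor N",np.median(a[:,2]),"fit pitch",np.polyfit(a[:,0],a[:,2],1),"x max pct",np.percentile(a[:,0],[98,100]))
for v in range(80,205,12):
    d=np.gradient(g[v]); l=160+np.argmax(d[160:210]); rr=290+np.argmax(-d[290:345])
    e=onplane(f,np.array([l,rr],float),np.array([v,v],float),t[2]+.005); s=(e-t)@np.c_[X,Y]; print(v,l,rr,s.ravel(),"mid",s[:,1].mean())
# tail edge row
for c in (235,250,265):
    d=np.gradient(g[:150,c]); v=np.argmax(d[10:120])+10; e=onplane(f,np.array([c*1.]),np.array([v*1.]),t[2]-.022); print("tail",v,(e-t)@X)
```

```text
axes dev 0.001454941023089595
floor N -0.021644850840037012 fit pitch [-0.0027 -0.0215] x max pct [0.0991 0.1013]
80 186 319 [ 0.0902  0.0308  0.0902 -0.0315] mid -0.00036823864321941686
92 186 319 [ 0.0845  0.0309  0.0844 -0.0316] mid -0.00036632269517675176
104 187 319 [ 0.0787  0.0305  0.0787 -0.0317] mid -0.0006074911977059158
116 187 319 [ 0.073   0.0306  0.073  -0.0318] mid -0.000606136097236934
128 187 319 [ 0.0672  0.0308  0.0672 -0.032 ] mid -0.0006047377088676895
140 188 318 [ 0.0614  0.0306  0.0614 -0.0318] mid -0.0006035575264788495
152 188 318 [ 0.0555  0.0308  0.0555 -0.032 ] mid -0.000602060661308421
164 189 317 [ 0.0496  0.0306  0.0496 -0.0318] mid -0.0006007762129617081
176 190 316 [ 0.0435  0.0304  0.0435 -0.0316] mid -0.0005994319493479328
188 190 316 [ 0.0373  0.0308  0.0374 -0.032 ] mid -0.0005977448723887314
200 191 315 [ 0.031   0.0307  0.031  -0.0319] mid -0.0005962593423533245
tail 62 [0.1015]
tail 62 [0.1014]
tail 62 [0.1014]
```

```bash
echo 'M=M+.0006*LY' >> h.py
python3 - <<'E'
from h import *; from rig import r
np.set_printoptions(suppress=True,precision=4)
def tcp(o,n): return M+LX*(o-.012)+LN*(.025+n)
def st(t):
    o=r.get_obs(); q=(np.array(o["tool_pos"])-M)@np.c_[LX,LY,LN]; F=np.array(o["contact_force"])@np.c_[LX,LY,LN]
    print(t,"O",q[0]+.012,q[1],q[2]-.025,"F",F,"w",o["gripper_width"],o["time_s"])
p=np.array(r.get_obs()["tool_pos"]); 
r.servo_line(p+[0,0,.12],velocity=.2)
r.move_to(tcp(.165,.04),OR); st("pre")
r.servo_line(tcp(.11,.006),velocity=.1,force_limit=10); st("over tongue")
print(r.servo_line(tcp(.11,-.004),velocity=.02,force_limit=3)); st("touch")
f=r.grab_frame("side"); np.savez("pics/side1.npz",**f); cv2.imwrite("pics/side1.png",cv2.resize(f["img"][150:320,180:330,::-1],None,fx=3.5,fy=3.5,interpolation=cv2.INTER_CUBIC))
E
```

```text
pre O 0.16606837076916778 -3.75186214360175e-05 0.03959181733429772 F [-1.4234 -0.0422 -2.492 ] w 0.06181981598393613 9.875
over tongue O 0.11035571359510563 -0.00017707752540833087 0.006067051430548649 F [-1.372  -0.656  -2.2463] w 0.061833746928658576 10.675
True
touch O 0.10994563837849533 2.403117133182968e-05 -0.0025362958980986103 F [-0.6386  0.2399  1.0826] w 0.06186450446870189 11.1167
```

View pics/side1.png

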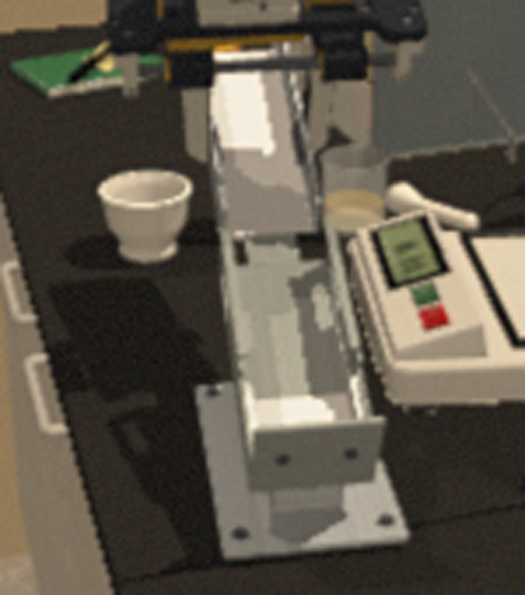

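The nose is on the tongue about 20 mm before the mouth and looks laterally centred (edges at crop x of about 220–315). Contact came 2.5 mm below my estimate, so I'll slide at about that height with a force guard.

Run:
```python
from h import *; from rig import r
np.set_printoptions(suppress=True,precision=4)
def tcp(o,n): return M+LX*(o-.012)+LN*(.025+n)
def st(t):
    o=r.get_obs(); q=(np.array(o["tool_pos"])-M)@np.c_[LX,LY,LN]; F=np.array(o["contact_force"])@np.c_[LX,LY,LN]
    print(t,"O",q[0]+.012,q[1],q[2]-.025,"F",F,"w",o["gripper_width"],o["time_s"])
hit=False
for o in (.08,.06,.04,.025):
    hit=r.servo_line(tcp(o,-.0021),velocity=.04,force_limit=8); st((o,hit))
    if hit: break
```

```text
(0.08, True) O 0.08094967253887485 -0.0005533149111784652 -0.0017434902494913238 F [-2.3574  0.419   4.6337] w 0.06188134462988454 11.825
```

Run:
```python
from h import *; from rig import r
np.set_printoptions(suppress=True,precision=4)
def tcp(o,n): return M+LX*(o-.012)+LN*(.025+n)
def st(t):
    o=r.get_obs(); q=(np.array(o["tool_pos"])-M)@np.c_[LX,LY,LN]; F=np.array(o["contact_force"])@np.c_[LX,LY,LN]
    print(t,"O",q[0]+.012,q[1],q[2]-.025,"F",F,"w",o["gripper_width"],o["time_s"])
r.dwell(.15); st("still")
for o in (.07,.055,.04,.025):
    hit=r.servo_line(tcp(o,-.0018),velocity=.04,force_limit=12); st((o,hit))
    if hit: break
```

```text
still O 0.08111810889404315 -0.0005236460256846289 -0.0017752336725788652 F [-2.3916 -0.255   5.2769] w 0.06162303701943893 11.975
(0.07, False) O 0.0705685522345321 -0.000869512371408393 -0.0013415643384845043 F [ 1.8789 -0.0754 10.7321] w 0.062089091114328164 12.4333
(0.055, False) O 0.05539406118973114 -0.0012563009922085724 -0.0009939676447821844 F [ 0.8469  0.8229 15.3051] w 0.061843614039072244 12.9583
(0.04, False) O 0.039670624882491255 -0.0010214219301130333 -0.0011576372942473136 F [-1.4572 -0.8049 10.5636] w 0.06199506814006102 13.4833
(0.025, False) O 0.02455184794391755 -0.000924020297493955 -0.0012482273115026962 F [-2.9952 -0.3108  9.6447] w 0.06171602118297086 14.0083
```

It's inserted about 65 mm with the buttons under the walls. Next: release, regrip the walls near the tail and push home.

Run:
```python
from h import *; from rig import r
np.set_printoptions(suppress=True,precision=4)
def tcp(x,n,y=-.0010): return M+LX*x+LY*y+LN*(.025+n)
def st(t):
    o=r.get_obs(); q=(np.array(o["tool_pos"])-M)@np.c_[LX,LY,LN]; F=np.array(o["contact_force"])@np.c_[LX,LY,LN]
    print(t,"x",q[0],q[1],q[2]-.025,"F",F,"w",o["gripper_width"],o["time_s"]); return q
r.move_gripper(.093); q=st("open")
r.servo_line(tcp(.0245+.065,0),velocity=.12); st("at tail")
r.move_gripper(.05,35); st("closed")
for i,x in enumerate((.080,.070,.062,.0545,.052)):
    hit=r.servo_line(tcp(x,-.0010),velocity=.04,force_limit=25); q=st((x-.065,hit))
    if hit: break
f=r.grab_frame("side"); np.savez("pics/side2.npz",**f)
cv2.imwrite("pics/side2.png",cv2.resize(f["img"][180:310,200:310,::-1],None,fx=5,fy=4.6,interpolation=cv2.INTER_CUBIC))
```

```text
open x 0.013031938046951365 8.181499680417603e-06 -0.001840601101866516 F [-0.0775  0.9729 -0.2032] w 0.09280554775473442 14.7167
at tail x 0.08911175025933409 -0.0009405727724290033 -2.851024417729886e-05 F [-0.5863  0.3742  0.3517] w 0.09317096923430572 15.5083
closed x 0.0892436515461726 -0.0009368235582632948 -2.5635043741617514e-05 F [-1.3809  0.0418 -0.5317] w 0.06154761955081139 16.1083
(0.015, False) x 0.0794895463062104 -0.001393158773385179 -0.000610579797208969 F [-1.0692  0.3655  5.1282] w 0.0612287357171029 16.5
(0.0050000000000000044, False) x 0.06947232736643599 -0.0014726572593419304 -0.00045071921981704177 F [-0.5546  1.407   8.0405] w 0.061705310046680645 16.9
(-0.0030000000000000027, False) x 0.06154698358665702 -0.0015393736852212427 -0.00036726038783201076 F [0.4819 1.201  9.6891] w 0.06154984880449706 17.25
(-0.010500000000000002, False) x 0.05414753715396242 -0.0015028730515285124 -0.00029676782598458615 F [-0.1373  1.9241 11.5206] w 0.062146072378397324 17.5917
(-0.013000000000000005, False) x 0.05392449534959733 -0.0014588657837707446 -0.00028815840758994807 F [ 8.1395  2.8997 14.4611] w 0.062026202720544335 17.8417
```

View pics/side2.png

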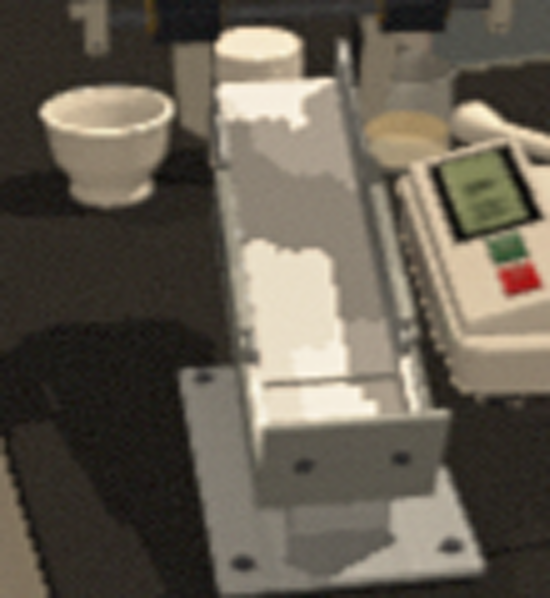

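Home: the nose meets the white bay floor at the seam near (330,380), and the motion stalled against the guides. I'll tug to confirm the buttons are latched, then re-push and release.

Run:
```python
from h import *; from rig import r
np.set_printoptions(suppress=True,precision=4)
def tcp(x,n,y=-.0014): return M+LX*x+LY*y+LN*(.025+n)
def st(t):
    o=r.get_obs(); q=(np.array(o["tool_pos"])-M)@np.c_[LX,LY,LN]; F=np.array(o["contact_force"])@np.c_[LX,LY,LN]
    print(t,"x",q[0],q[1],q[2]-.025,"F",F,"w",o["gripper_width"],o["time_s"]); return q
hit=r.servo_line(tcp(.060,-.0003),velocity=.02,force_limit=14); st(("tug",hit))
hit=r.servo_line(tcp(.0525,-.0003),velocity=.03,force_limit=20); st(("push",hit))
r.move_gripper(.093); st("open")
r.servo_line(tcp(.0535,.1),velocity=.2)
f=r.grab_frame("wrist"); np.savez("pics/w_home.npz",**f); cv2.imwrite("pics/w_home.png",cv2.resize(f["img"][90:290,170:340,::-1],None,fx=3,fy=3,interpolation=cv2.INTER_CUBIC))
f=r.grab_frame("top"); np.savez("pics/top1.npz",**f)
```

```text
('tug', True) x 0.05475359586253796 -0.0014589302424777894 -0.00026839801698728613 F [0.7533 0.3169 5.7592] w 0.061626193445986126 18.1583
('push', False) x 0.05395566670391819 -0.0014395718884568625 -0.000238976732849297 F [6.9786 1.2857 6.1622] w 0.06175959880109857 18.4083
open x 0.052486283275461385 -0.0014064870577700029 -0.00031945857174363324 F [ 0.6566 -0.11   -0.0401] w 0.09285092343833484 19.1167
```

View pics/w_home.png

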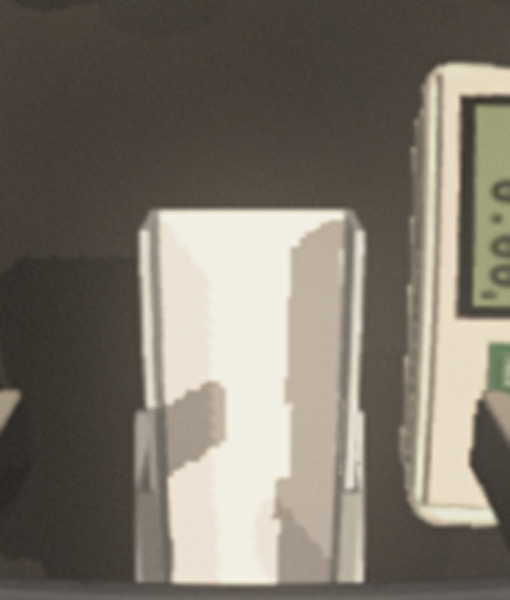

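The tug mostly just unloaded the earlier push, so it doesn't settle anything. I'll look at the left window obliquely with the wrist camera, and measure how far the tail sticks out from the mouth.

```bash
python3 - <<'E'
from h import *; from rig import r
np.set_printoptions(suppress=True,precision=4)
f=np.load("pics/w_home.npz")
def pl(u,v,n):
    ray=wray(f,float(u),float(v))@f["R"]; C=-f["R"].T@f["t"]; q=C+ray*(((M@LN+n)-C@LN)/(ray@LN)); return (q-M)@np.c_[LX,LY,LN]
print("tail",pl(170+252/3,90+210/3,.003-.001),"lip mouth edge",pl(170+145/3,90+412/3,.034-.001),pl(170+362/3,90+412/3,.033))
for sg,nm in ((1,"l"),(-1,"r")):
  for ph in (.6,.45):
    c,s=np.cos(ph),np.sin(ph)
    d=-LN*c-sg*LY*s; tz=-(LY*c-sg*LN*s); rv=Ro.from_matrix(np.c_[d,np.cross(tz,d),tz]).as_rotvec()
    w=M-.03*LX+sg*.035*LY+.014*LN
    q=r.ik(w-.17*d,rv)
    print(nm,ph,q)
    if q is None: continue
    try: r.move_to(w-.17*d,rv)
    except r.MotionError as e: print(e); continue
    f=r.grab_frame("wrist"); np.savez(f"pics/w_{nm}.npz",**f); u,v=wpix(f,w)[0].astype(int); print(u,v)
    cv2.imwrite(f"pics/c_{nm}.png",cv2.resize(f["img"][v-45:v+45,u-50:u+50,::-1],None,fx=4,fy=4,interpolation=cv2.INTER_CUBIC)); break
print(r.get_obs()["time_s"])
E
python3 -c "
import cv2,numpy as np,os
cv2.imwrite('pics/win.png',np.hstack([cv2.imread(f'pics/c_{n}.png') for n in 'lr' if os.path.exists(f'pics/c_{n}.png')]))"
```

```text
tail [ 0.0789 -0.0022  0.002 ] lip mouth edge [0.0257 0.0291 0.033 ] [ 0.0256 -0.0341  0.033 ]
l 0.6 None
l 0.45 [ 1.6847  0.5677 -1.285   2.3745  0.0475  0.2798  0.2511]
251 174
r 0.6 [ 0.6987  0.942  -0.7009  1.268   0.1555  1.7063  0.0133]
253 174
22.1083
```

View pics/win.png

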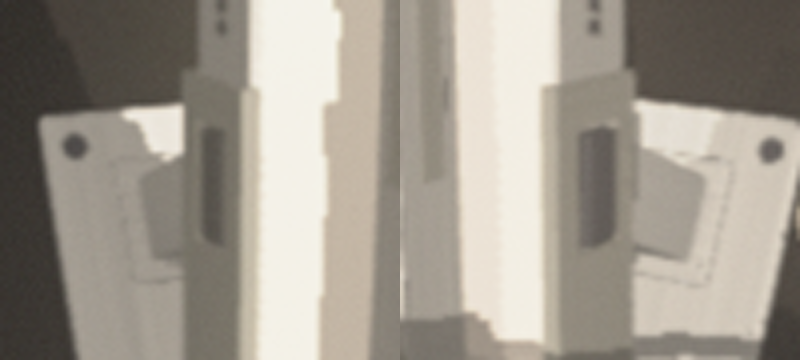

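Both windows show the dark button filling them (left near (212,185), right near (597,185)), and the tail stands 79 mm out of the mouth (80 nominal), so step 1 is done. Now the jar.

Run:
```python
from h import *; from rig import r
np.set_printoptions(suppress=True,precision=4)
j=np.array([.552,.134,0]); f=np.load("pics/top1.npz"); P=cloud(f)
k=(np.hypot(P[...,0]-.552,P[...,1]-.134)<.035)&(P[...,2]>.074)&(P[...,2]<.09)
print("jar now",k.sum(),rect(P[k][:,:2]))
best=None
for yaw in (0,.15,-.15):
  for fl in (1,-1):
    rv=orient(yaw,0,fl)[0]; q=r.ik(j+[0,0,.061],rv); print(yaw,fl,q)
    if q is not None and abs(q[6])<2.4 and abs(q[2])<1.2:
        c=np.abs(np.array(q)-r.get_obs()["joint_pos"]).max()
        if best is None or c<best[0]: best=(c,rv)
rv=best[1]
p=np.array(r.get_obs()["tool_pos"]); 
r.move_to((p+j)/2*[1,1,0]+[0,0,.30],rv)
r.move_to(j+[0,0,.17],rv)
print(r.servo_line(j+[0,0,.061],velocity=.1,force_limit=8))
r.move_gripper(.04,15); o=r.get_obs(); print(o["gripper_width"],o["time_s"],o["tool_pos"])
r.servo_line(j+[0,0,.25],velocity=.2); o=r.get_obs(); print(o["gripper_width"],o["contact_force"],o["time_s"])
```

```text
jar now 274 (array([0.5529, 0.1337]), array([49.2807, 47.4526]), 89.19831848144531)
0 1 [ 0.1987  0.8162 -0.8294  2.0587  0.9622  0.714   0.3013]
0 -1 [-0.4202  0.6775  0.1217  2.099  -0.2087  0.3762 -1.7015]
0.15 1 [ 0.2306  0.8401 -0.8873  2.0568  1.0004  0.756   0.4167]
0.15 -1 [-0.3958  0.6753  0.0854  2.0974 -0.1464  0.3744 -1.6135]
-0.15 1 [ 0.1696  0.7969 -0.7783  2.0605  0.9265  0.679   0.184 ]
-0.15 -1 [-0.4434  0.6802  0.1565  2.1005 -0.2679  0.3793 -1.7925]
False
0.051631842203268066 25.9333 [0.552  0.1339 0.061 ]
0.052067175098223464 [-0.4869 -0.1706 -1.9933] 27.025
```

Run:
```python
from h import *; from rig import r
np.set_printoptions(suppress=True,precision=4)
def foot(n,x=.045): return M+LX*x-LY*.0013+LN*(n+.061)
c=[]
for fl in (1,-1):
    rv=orient(YAW,S,fl)[0]; q=r.ik(foot(.0),rv); print(fl,q)
    if q is not None and abs(q[6])<2.5: c.append((np.abs(np.array(q)-r.get_obs()["joint_pos"]).max(),fl,rv))
rv=min(c)[2]
def st(t):
    o=r.get_obs(); q=(np.array(o["tool_pos"])-M)@np.c_[LX,LY,LN]; F=np.array(o["contact_force"])@np.c_[LX,LY,LN]
    print(t,"foot x,y,n",q[0],q[1],q[2]-.061,"F",F,"w",o["gripper_width"],o["time_s"])
r.move_to(foot(.11),rv); st("above")
r.servo_line(foot(.012),velocity=.1,force_limit=6); st("near")
print(r.servo_line(foot(-.003),velocity=.015,force_limit=2)); st("down")
f=r.grab_frame("side"); cv2.imwrite("pics/side3.png",cv2.resize(f["img"][130:310,180:330,::-1],None,fx=3.3,fy=3.3,interpolation=cv2.INTER_CUBIC))
```

```text
1 [-0.1352  0.6271  0.7369  2.1409 -0.9977  1.0083 -1.9801]
-1 [ 0.9714  0.681  -0.9366  2.0729  0.1911  0.636  -0.1415]
above foot x,y,n 0.0465639989133506 -0.0013303197888083263 0.10939794636463596 F [ 0.2829 -0.2264 -0.5618] w 0.05154175495206116 28.15
near foot x,y,n 0.04503794914115162 -0.0016286577106533935 0.012408510653583171 F [-0.7342  0.5962 -0.7963] w 0.05200594936212587 29.2833
True
down foot x,y,n 0.04483777497226338 -0.0012287930244408124 0.0017737730247344569 F [ 0.7693 -0.6583  1.4946] w 0.05187469862400793 29.9667
```

View pics/side3.png

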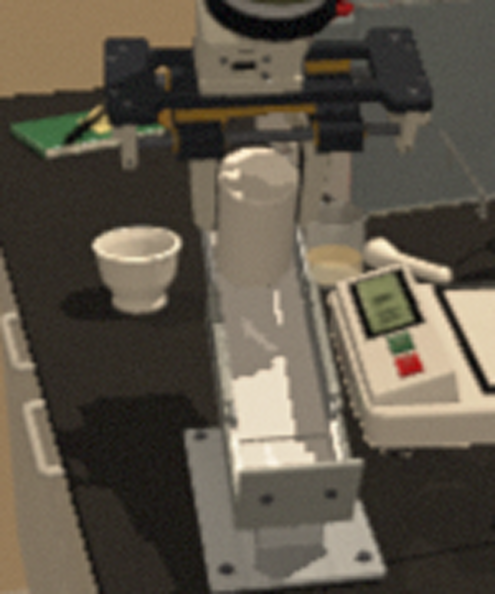

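The jar stands on the upper section between its walls, with its foot at (255,275) and at the expected floor height. I'll release it.

Run:
```python
from h import *; from rig import r
np.set_printoptions(suppress=True,precision=4)
r.move_gripper(.093); r.dwell(1.0)
p=np.array(r.get_obs()["tool_pos"]); r.servo_line(p+LN*.14,velocity=.2); r.dwell(.3)
f=r.grab_frame("top"); np.savez("pics/top2.npz",**f); s=r.grab_frame("side"); np.savez("pics/side4.npz",**s)
a=cv2.resize(s["img"][150:310,180:330,::-1],None,fx=2.6,fy=2.6,interpolation=cv2.INTER_CUBIC)
b=cv2.resize(f["img"][150:254,290:390,::-1],(400,416),interpolation=cv2.INTER_CUBIC)
cv2.imwrite("pics/end.png",np.hstack([a,b]))
P=cloud(f)
bay=M-LX*.153   # approx bay area
k=(np.hypot(P[...,0]-bay[0],P[...,1]-bay[1])<.08)&(P[...,2]>.1)&(P[...,2]<.2)&(P[...,1]<-.2)
q=(P[k]-M)@np.c_[LX,LY,LN]; h=q[q[:,2]>.07]; print(len(h),"jar lid lane coords",h.mean(0),h.std(0),h.min(0),h.max(0))
for n,x,y,z in (("mortar",.467,.123,.035),("beaker",.636,.115,.03)):
    k=(np.hypot(P[...,0]-x,P[...,1]-y)<.05)&(P[...,2]>z)&(P[...,2]<.07); print(n,rect(P[k][:,:2])[:2])
print(r.get_obs()["time_s"])
```

```text
<stdin>:12: RuntimeWarning: Mean of empty slice.
  ret = um.true_divide(
  ret = _var(a, axis=axis, dtype=dtype, out=out, ddof=ddof,
  arrmean = um.true_divide(arrmean, div, out=arrmean,
  ret = um.true_divide(
Traceback (most recent call last):
ValueError: zero-size array to reduction operation minimum which has no identity
```

View pics/end.png

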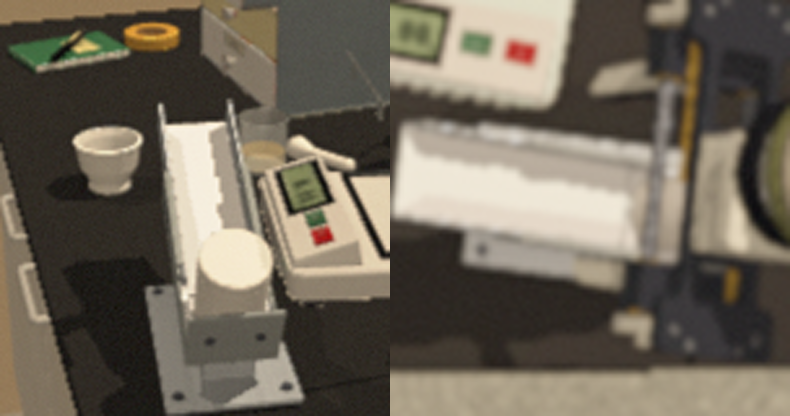

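The jar stands upright against the stop (left panel, (235,260)), and the mortar and beaker are undisturbed. The gripper blocks the top view, so I'll move it aside and check numerically.

Run:
```python
from h import *; from rig import r
np.set_printoptions(suppress=True,precision=4)
p=np.array(r.get_obs()["tool_pos"]); r.servo_line(p+[0,0,.1],velocity=.2)
r.move_to((.5,.36,.38),orient(1.3,0,-1)[0]); r.dwell(.3)
def chk(n):
    f=r.grab_frame("top"); P=cloud(f); q=(P-M)@np.c_[LX,LY,LN]
    k=(q[...,0]<-.06)&(q[...,0]>-.2)&(abs(q[...,1])<.05)&(q[...,2]>.065)&(q[...,2]<.1); h=q[k]; print(n,k.sum(),"lid lane",rect(h[:,:2])[:2],"n",np.median(h[:,2]), "tilt fit",np.polyfit(h[h[:,2]>.075][:,0],h[h[:,2]>.075][:,2],1))
    k=(abs(q[...,0]+.167)<.1)&(abs(q[...,1])<.03)&(abs(q[...,2]-.03)<.025)&(q[...,0]<-.1); print("stop x min",np.percentile(q[k][:,0],[0,5]))
    k=(abs(q[...,1])<.02)&(abs(q[...,2])<.01)&(q[...,0]>.0)&(q[...,0]<.12); print("tail",np.percentile(q[k][:,0],[99,100]))
    for nm,x,y,z in (("mortar",.467,.123,.035),("beaker",.636,.115,.03)):
        k=(np.hypot(P[...,0]-x,P[...,1]-y)<.05)&(P[...,2]>z)&(P[...,2]<.07); print(nm,rect(P[k][:,:2])[:2])
chk("a"); r.dwell(.5); chk("b"); print(r.get_obs()["time_s"],r.get_obs()["contact_force"])
```

```text
a 316 lid lane (array([-0.1227,  0.0006]), array([49.6607, 54.0678])) n 0.08124075864269005 tilt fit [-0.0161  0.0799]
stop x min [-0.2669 -0.2645]
tail [0.0811 0.0823]
mortar (array([0.4668, 0.1227]), array([67.8892, 67.3491]))
beaker (array([0.636 , 0.1147]), array([53.7645, 54.2012]))
b 316 lid lane (array([-0.1228,  0.0003]), array([50.0746, 51.3434])) n 0.08142339540378171 tilt fit [-0.0201  0.0793]
stop x min [-0.2668 -0.2647]
tail [0.0813 0.0826]
mortar (array([0.4667, 0.1226]), array([67.832 , 67.2099]))
beaker (array([0.6361, 0.1162]), array([53.7114, 54.3111]))
36.55 [-0.2535 -0.73    0.2335]
```

```bash
python3 -c "
from rig import r
r.finish_job()"
```

```text
the job is handed in; nothing more can be done
```

The upper section is home in the chute, the small white jar stands against the stop, and the job is handed in at 36.6 s of the 64 s allowed. The hand-in gives no verdict, so this rests on my own checks.

**What I did:** I pinched the section on the tail half of its buttons (jaw reading 62 mm, so flush). I slid it about 65 mm into the mouth, gripped it again near the tail and pushed until it stalled against the guides. I then stood the jar square to the lane on the part that sticks out and let go.

**Last checks:**
- **Section:** the tail measured 79 mm out of the mouth just after the push and about 81 mm at the end (80 nominal).
- **Buttons:** both windows showed the dark button filling them in oblique wrist pictures. I did not measure how far the buttons stand out.
- **Jar:** it is upright and square to the lane, at rest over 0.5 s. It measured 123 mm down the lane from the mouth, against the 126 mm I expect from the bay's dimensions, well inside the 10 mm limit.
- **Beaker and mortar:** both are within about 1 mm of where they stood at the start.
- **Robot:** it is clear of everything.

**Checks that failed or disagreed:**
- The tug to test the latch was inconclusive, because the force limit tripped after 0.8 mm while the push load was still coming off. I relied on the window pictures instead.
- My first estimate of the chute floor height was off by about 2 mm; the force-guarded touch corrected it.
- The first numeric check of the jar failed because the gripper blocked the top camera. I repeated it with the arm out of the way.

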